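# Start a soak of the spice shakers

### The job

Start a soak: stand every spice shaker upright in the soak pan and turn the water valve fully shut, in either order; then, with the valve shut, give the detergent pump at least three full strokes of its lever (all the way down, and all the way back up each time). After that open the valve until its handle points along the raised rib on the index ring and leave it there. Do not shift the other things on the counter.

Things in the scene. Friction and masses are not known exactly. Their poses are not given: they have to be found in the camera images.
- pan: Shallow open stainless tray (gastronorm soak pan) fixed to the counter, the only pan in the middle of the counter in front of the robot: 326 (its x) by 190 (its y) by 40 mm tall outside, walls and floor 4 mm. Origin: centre of its underside, on the counter. A low seen-only filler elbow stands outside its +x end, its spout reaching in over the pan's rim at x = 150 mm, up to 95 mm high.
- shaker0_mid (a point): One of three to five identical stainless spice shakers standing on the counter right of the pan (absent ones give no pose): upright cylinder 54 mm in diameter, 66 mm tall, about 0.16 kg, flat perforated top. The point is on its axis, half-way up (33 mm above its foot); z is its axis.
- shaker1_mid (a point): One of three to five identical stainless spice shakers standing on the counter right of the pan (absent ones give no pose): upright cylinder 54 mm in diameter, 66 mm tall, about 0.16 kg, flat perforated top. The point is on its axis, half-way up (33 mm above its foot); z is its axis.
- shaker2_mid (a point): One of three to five identical stainless spice shakers standing on the counter right of the pan (absent ones give no pose): upright cylinder 54 mm in diameter, 66 mm tall, about 0.16 kg, flat perforated top. The point is on its axis, half-way up (33 mm above its foot); z is its axis.
- shaker3_mid (a point): One of three to five identical stainless spice shakers standing on the counter right of the pan (absent ones give no pose): upright cylinder 54 mm in diameter, 66 mm tall, about 0.16 kg, flat perforated top. The point is on its axis, half-way up (33 mm above its foot); z is its axis.
- shaker4_mid (a point): One of three to five identical stainless spice shakers standing on the counter right of the pan (absent ones give no pose): upright cylinder 54 mm in diameter, 66 mm tall, about 0.16 kg, flat perforated top. The point is on its axis, half-way up (33 mm above its foot); z is its axis.
- valve (a joint): Quarter-turn water valve: angle of its handle, 0 = shut (at the stop), up to 1.571 = full open; grows as the handle turns clockwise seen from above. Stays where it is left (friction about 0.15 N m, to within 0.01 rad). It starts part open.
- handle_grip (a point): Point on the valve's handle, a level black bar 14 mm wide and 14 mm thick that reaches 120 mm out from the vertical turning axis, over the index ring. The point is at the bar's centre, 70 mm from the axis, 117 mm above the counter; x points outward along the bar (so the axis is 70 mm along -x), z up.
- ring: Fixed aluminium index ring, a disc 120 mm in diameter and 4 mm thick round the valve's stem below the handle (top of the disc 74 mm above the counter), with one raised black radial rib, 10 mm wide, 35 to 100 mm from the axis, top 80 mm above the counter. Origin: on the valve's turning axis, underside of the disc; x points outward along the rib. The handle should point along this rib for the set opening; the rib lies 0.4 to 1.25 rad clockwise from the shut handle.
- valve_base: Fixed brass valve body with a level pipe on the counter at the left. Origin: on the turning axis, at the counter; x is the direction of the handle when shut; the pipe lies along y, 37 mm up.
- lever (a joint): Sprung hand lever of the detergent pump: 0 = up at rest, 0.7 rad = pressed fully down on its stop; springs back up by itself when let go. Pressing on the paddle takes about 3 N at the top to 7 N at the bottom.
- paddle_top (a point): Centre of the upper face of the black paddle (46 x 40 mm) at the lever's free end, 170 mm from the lever's level pivot line. At rest the lever slopes upward from the pivot at 0.42 rad to the horizontal, with the paddle about 0.22 m above the counter; pressed down it slopes 0.28 rad downward, paddle about 0.10 m up. In this point's frame x points along the lever to the pivot, y along the pivot line, z out of the paddle's face; the pivot is at (170, 0, -7) mm in this frame.
- pump: Fixed detergent pump: white upright cylinder 68 mm in diameter on a dark base plate 130 x 100 mm, overall 165 mm tall, left of the pan at the back; the lever points to its -x. Origin: centre of its underside; the pivot line is 145 mm up, along its y.
- whetstone: Bystander, to be left alone: reddish whetstone lying flat, 60 x 190 x 26 mm. Origin near its underside.
- butter_dish: Bystander, to be left alone: white ceramic dish, 90 x 60 x 32 mm. Origin near its underside.
- jar: Bystander, to be left alone: white lidded jar, 60 across, 70 tall mm. Origin near its underside.
- oil: Bystander, to be left alone: amber oil bottle with black cap, 68 across, 200 tall mm. Origin near its underside.
- spatula: Bystander, to be left alone: spatula lying along y.
- weight: Bystander, to be left alone: squat plain steel disc weight, 60 across, 35 tall (wider and half as tall as a shaker, without holes) mm. Origin near its underside.
- brush: Bystander, to be left alone: brush with handle, lying flat.
Things that resemble listed ones, but are neither listed nor needed, are in the scene too. Leave any blue or red look-alike of the part that bears shaker2_mid alone.

How it is judged:
By the outcome, as a careful person would: the job done as asked, in the order asked, and still so for the second after the job is handed in, with the robot touching nothing.
Of shaker0, shaker1, shaker2, shaker3, shaker4 only 3 to 5 are there at a start; the rules pass over those that are not, and their reading is None.
At some moment in a run one of shaker0, shaker1, shaker2, shaker3, shaker4 may be knocked a few centimetres aside while the robot is not near it.
It also fails if it takes over 210 s, if anything falls off the work surface, if the arm or the gripper's body presses on something with over 40 N, if the wrist force passes 120 N, or if a joint passes its speed limit or range.

### The arm

A 6-joint arm with a two-finger parallel gripper is mounted at the origin on the work surface. World frame = base frame: x ahead of the robot, y to its left, z up, the work surface at z = 0. Lengths are in m, angles in rad, forces in N, time in s.
With the tool pointing down it reaches from about 0.375 to 0.9 m from the base axis. Payload 3.1 kg.
Tool frame: the origin (TCP) lies between the finger pads; the fingertips stand 8 mm ahead of it and the grasp point (between the pads) lies 11 mm behind it; z points along the fingers, y is the line along which they close (so a half turn about z gives the same grasp; the last joint's range is limited). The gripper opens to 87 mm and grips with 3 to 60 N. Pads are 19 mm wide; open, the fingers measure 117 mm over their backs; the gripper's body (75 mm by 190 mm) begins 51 mm behind the grasp point.
Start: joints at [-1.317, 0.527, 1.433, -0, 1.181, -0.178], TCP at [0.262, -0.567, 0.231] pointing down, gripper open.
Joint ranges: [-3.08, 3.08], [-0.75, 2.2], [0.22, 2.44], [-1.43, 4.57], [0, 2.65], [-2.85, 2.85]. Speed limits (rad/s): [2.79, 2.79, 3.14, 3.14, 3.14, 3.14].

### API

Orientations are given as a unit quaternion [x, y, z, w].
In Python, from rig import robot, vision, job gives the robot as it stands.
- The arm moves only by the shell command python3 -m handwheel 'ROWS' [OPENING] [FORCE]. ROWS is JSON, a list of rows, each a list of 4 numbers: the shift along the tool's x, y, z as a fraction of full scale, then the turn about the tool's z as a fraction of full scale. A call has 1 to 20 rows; each row is the pose to reach, as a shift and turn from the pose commanded when the call began, along the tool's axes at that moment, turning the shorter way round; what a row does not reach only later rows make up. Full scale, the value 1, is 300 mm for a shift and 2 pi rad for a turn. A row lasts 1/12 s, in which the tool goes at most 41.7 mm and 7.16 degrees, less where a joint would pass 70% of its speed; a pose out of reach is approached as far as the arm can. A call with a number of a shift or a turn outside -1 to 1 is refused whole. A call with a gripper value outside its range is refused whole. OPENING is the opening in per cent of the stroke, from 0 (shut) to 100 (fully open), set as the call begins (- or left out, the last holds). The fingers move at their own pace and stop on an object; FORCE is the grip in N (left out, the last holds). Time passes only in rows, so rows that repeat a pose let the fingers close. It gives the time, the measured TCP pose, the force, the opening and the grip force at its end, in the units of the state.
- robot.get_obs(): the state, without advancing time (a new reading comes with each control period).
- vision.camera(name): name is "scene" or "top" or "wrist"; returns a dict with "frame" (400x640x3 uint8, red, green, blue), "K" (3x3 intrinsics, pixels), "cam_to_world" (4x4, takes a point from camera to world coordinates); the wrist camera has in their place "hand_eye" (4x4, takes a point from camera to tool coordinates, whose origin is the TCP and whose axes are the flange's). Camera axes: x right, y down, z forward; pixel columns grow to the right and rows downward; lengths in m; the calibration is good to about 2 mm. A picture is of the moment at which its call begins: read the wrist's pose just before it. There is no depth.
- job.hand_in(): hands the job in; it is judged then, once.
Trained networks look in the newest picture that a camera, given by its name, has taken for a name from the list of things; names that differ only in an ending like _2 or _b are one class to them, and where a whole thing is asked for, a point or a joint stands for the part that bears it (a point fixed in the world has none). Each returns a list of dicts, best first, with "conf" (0 to 1); they miss things now and then, are a little off and sometimes report something else, mostly with a low value. They report only what shows in the picture. A call takes as long as a camera call. They do not tell look-alikes from the thing itself.
- vision.look_for(camera, label): "point" ([row, column] in pixels, amid what is visible of it).
- vision.outline_of(camera, label): "mask" (400x640 bool, what is visible of it) and "point" ([row, column] in pixels, amid what is visible of it).
The state is a dict: "time": time; "q": joint angles; "joint_velocities": joint speeds; "joint_torque": joint torques, N m; "position": TCP position; "tool_rot": TCP orientation; "ft_force": force on the tool from outside, world axes, zero at the start; "moment": the same for the moment, N m; "grip_width": finger opening in m; "grip_force": force on a finger pad.
Only numpy, scipy, OpenCV 4.12 (cv2) and the standard library are available. Lean on these libraries where they do the work, as an engineer would, in place of code of your own. Each camera call takes 0.05 s, during which the arm holds its last target. There are 200 camera calls.

## Working session

There is one attempt and no reset: what is moved stays moved. The work goes in short steps, Python scripts to look and compute and a shell command to move; the robot and the scene stay as the last step left them, time stands still between calls to the robot, and variables do not carry over. Pictures are saved under pics/ and viewed, at most 14 in all, crops included, and the job is handed in when it is done.

```bash
mkdir -p pics; ls; python3 - <<'E'
from rig import robot, vision, job
import cv2,numpy as np
o=robot.get_obs();print(o)
for c in ("scene","top"):
    d=vision.camera(c);cv2.imwrite(f"pics/{c}0.png",d["frame"][:,:,::-1])
    print(c,d["K"].tolist(),np.round(d["cam_to_world"],3).tolist())
    for n in ["shaker0_mid","pan","handle_grip","ring","valve_base","paddle_top","pump","weight","jar","oil","whetstone","butter_dish","spatula","brush"]:
        print(n,[(np.round(r["point"]).tolist(),round(r["conf"],2)) for r in vision.look_for(c,n)])
E
```

```text
pics
{'time': 0.0, 'q': array([-1.31648846e+00,  5.28428804e-01,  1.43390116e+00, -1.74398142e-05,
        1.18138510e+00, -1.78492972e-01]), 'joint_velocities': array([ 4.25582766e-04,  1.22883899e-03, -1.12977342e-03, -2.02015936e-04,
       -2.01755527e-05,  1.69595071e-03]), 'joint_torque': array([-4.24797909e-04, -4.40045536e+01, -1.76592708e+01,  6.33500121e-02,
        5.81643835e-02, -1.56024844e-04]), 'position': array([ 0.26197868, -0.5666592 ,  0.22959493]), 'tool_rot': array([ 9.76675398e-01,  2.14718517e-01, -4.82756631e-05, -1.06013603e-03]), 'ft_force': array([-0.20055459, -0.38771442,  0.35764537]), 'moment': array([ 0.0397615 , -0.01954946,  0.01605666]), 'grip_force': 0.0, 'grip_width': 0.08683603645663025}
scene [[398.5249193637942, 0.0, 323.1737293496656], [0.0, 398.5249193637942, 201.9189705190453], [0.0, 0.0, 1.0]] [[-0.375, 0.698, -0.611, 1.237], [0.927, 0.297, -0.23, 0.235], [0.021, -0.652, -0.758, 1.004], [0.0, 0.0, 0.0, 1.0]]
shaker0_mid []
pan [([212.0, 431.0], 0.64), ([240.0, 316.0], 0.62)]
handle_grip [([245.0, 480.0], 0.78)]
ring [([268.0, 475.0], 0.59)]
[... 373 characters left out ...]
h [([326.0, 462.0], 0.75), ([286.0, 466.0], 0.2)]
top [[456.8404867266605, 0.0, 312.28813815200925], [0.0, 456.8404867266605, 202.71536941989626], [0.0, 0.0, 1.0]] [[-0.027, -0.993, 0.114, 0.372], [-1.0, 0.026, -0.011, -0.023], [0.008, -0.114, -0.993, 1.592], [0.0, 0.0, 0.0, 1.0]]
shaker0_mid []
pan []
handle_grip [([215.0, 175.0], 0.74)]
ring [([208.0, 177.0], 0.79)]
valve_base [([208.0, 179.0], 0.76)]
paddle_top []
pump [([164.0, 238.0], 0.55), ([265.0, 228.0], 0.35)]
weight [([188.0, 209.0], 0.83)]
jar [([149.0, 383.0], 0.67)]
oil [([133.0, 358.0], 0.61)]
whetstone [([269.0, 379.0], 0.65)]
butter_dish [([168.0, 433.0], 0.88)]
spatula [([263.0, 225.0], 0.77)]
brush [([167.0, 181.0], 0.87)]
```

View pics/scene0.png

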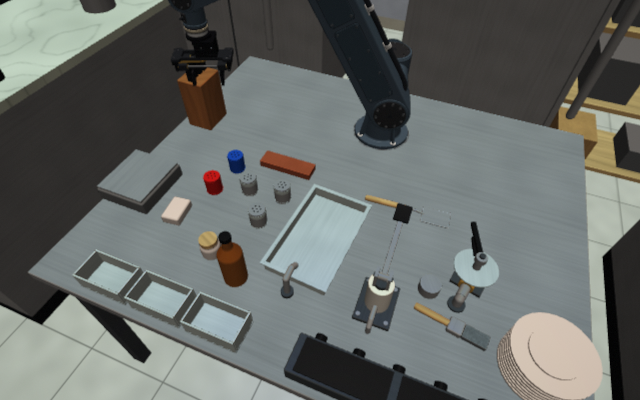

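View pics/top0.png

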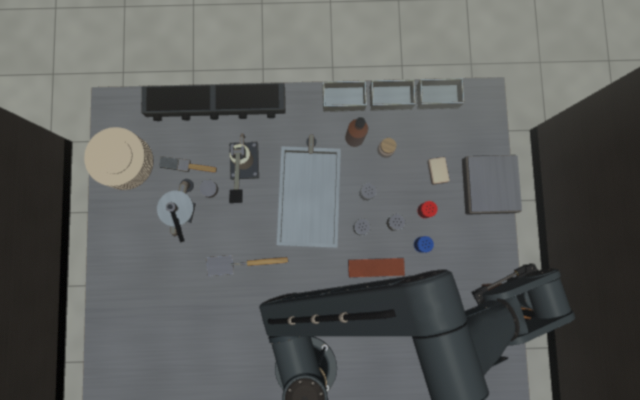

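Stainless shakers are at scene (249,183), (282,191), (258,215), the same ones as top (395,223), (361,228), (368,193). Look-alikes are red at scene (213,182) / top (428,209), blue at scene (236,161) / top (424,244), and the weight at scene (429,286) / top (209,188). I'll take the three with grey perforated tops and check them in a close crop.

```bash
cat > h.py <<'E'
from rig import robot, vision, job
import cv2,numpy as np
from scipy.spatial.transform import Rotation as R
def cam(c):
    o=robot.get_obs(); d=vision.camera(c)
    if c=="wrist":
        T=np.eye(4);T[:3,:3]=R.from_quat(o["tool_rot"]).as_matrix();T[:3,3]=o["position"]
        d["cam_to_world"]=T@d["hand_eye"]
    return d
def unproj(d,u,v,z):  # column,row -> world at height z
    T=d["cam_to_world"];r=T[:3,:3]@np.linalg.solve(d["K"],[u,v,1]);return T[:3,3]+r*(z-T[2,3])/r[2]
def proj(d,p):
    T=d["cam_to_world"];q=d["K"]@(T[:3,:3].T@(np.asarray(p)-T[:3,3]));return q[:2]/q[2]
def crop(f,r0,r1,c0,c1,k):return cv2.resize(f[r0:r1,c0:c1,::-1],None,fx=k,fy=k,interpolation=cv2.INTER_CUBIC)
def shift(p,yaw=None):
    """row (fractions) from current measured pose to world TCP p"""
    o=robot.get_obs();M=R.from_quat(o["tool_rot"]).as_matrix()
    return np.round(M.T@(np.asarray(p)-o["position"])/0.3,4), np.round(np.degrees(np.arctan2(M[1,0],M[0,0])),1)
E
python3 - <<'E'
from h import *
d=cam("top");f=d["frame"]
a=crop(f,130,260,270,450,4);cv2.imwrite("pics/t1.png",a)
b=crop(f,130,280,140,270,4);cv2.imwrite("pics/t2.png",b)
for n,u,v,z in [("s0",395,222,.066),("s1",361,227,.066),("s2",368,192,.066),("axis",172,207,.124),("tip",182,240,.117),("pad",236,196,.22),("panTL",280,148,.04),("panTR",340,149,.04),("panBR",338,247,.04),("panBL",277,246,.04)]:print(n,np.round(unproj(d,u,v,z),3))
E
```

```text
s0 [ 0.475 -0.315  0.066]
s1 [ 0.461 -0.2    0.066]
s2 [ 0.578 -0.229  0.066]
axis [0.538 0.413 0.124]
tip [0.432 0.383 0.117]
pad [0.556 0.192 0.22 ]
panTL [0.744 0.067 0.04 ]
panTR [ 0.735 -0.141  0.04 ]
panBR [ 0.397 -0.123  0.04 ]
panBL [0.406 0.083 0.04 ]
```

View pics/t1.png

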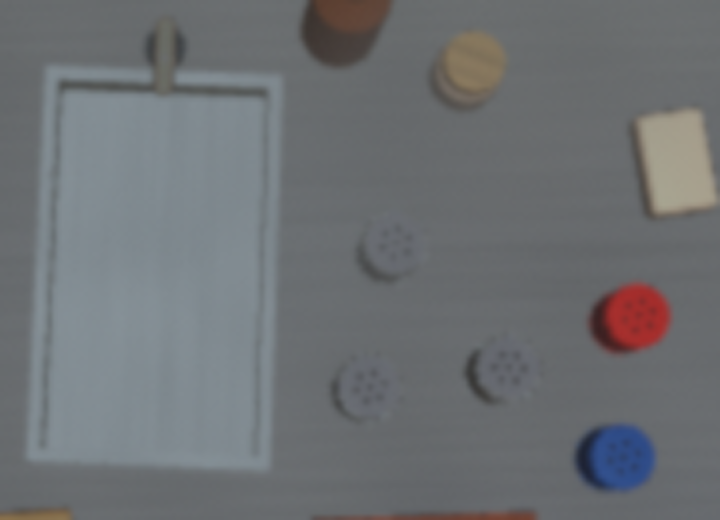

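View pics/t2.png

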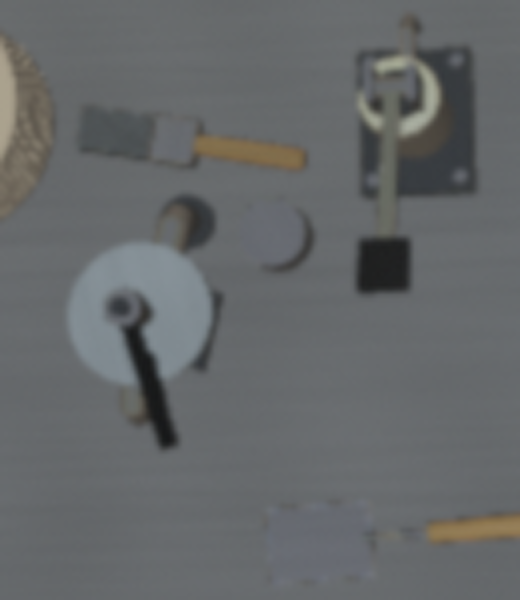

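Top crop: the three grey perforated shakers sit at top (368,191), (363,226) and (397,222), and red and blue are clearly separate. The handle is open by roughly 56° and I can't make out the rib yet. I'll fly over the shakers first.

```bash
python3 -m handwheel '[[0.98,-0.46,-0.1,0.077],[0.98,-0.46,-0.1,0.077],[0.98,-0.46,-0.1,0.077],[0.98,-0.46,-0.1,0.077],[0.98,-0.46,-0.1,0.077],[0.98,-0.46,-0.1,0.077],[0.98,-0.46,-0.1,0.077],[0.98,-0.46,-0.1,0.077],[0.98,-0.46,-0.1,0.077],[0.98,-0.46,-0.1,0.077],[0.98,-0.46,-0.1,0.077]]' 100 20
python3 - <<'E'
from h import *
d=cam("wrist");cv2.imwrite("pics/w1.png",d["frame"][:,:,::-1])
print(np.round(d["hand_eye"],3).tolist(),d["K"][0,0])
for r in vision.outline_of("wrist","shaker0_mid"):
    v,u=r["point"];print(r["conf"],u,v,unproj(d,u,v,.066))
t=cam("top")
for u,v in [(368.5,190.75),(362.75,226.5),(397,222)]:
    p=unproj(t,u,v,.066);print(p,proj(d,p))
E
```

```text
time: 2.47
position: [0.4711, -0.3189, 0.2606]
tool_rot: [1.0, -0.025, -0.0, 0.0]
ft_force: [-0.2, -0.4, 0.0]
grip_width: 0.0872
grip_force: 0.0
[[-0.0, -0.971, -0.239, 0.065], [1.0, -0.0, 0.0, 0.001], [-0.0, -0.239, 0.971, -0.155], [0.0, 0.0, 0.0, 1.0]] 312.4201779107784
[ 0.58260654 -0.23044855  0.066     ] [222.63424704  81.52562807]
[ 0.4624462  -0.20621331  0.066     ] [214.10014993 193.88795389]
[ 0.47445625 -0.32165396  0.066     ] [314.23819303 178.51651278]
```

View pics/w1.png

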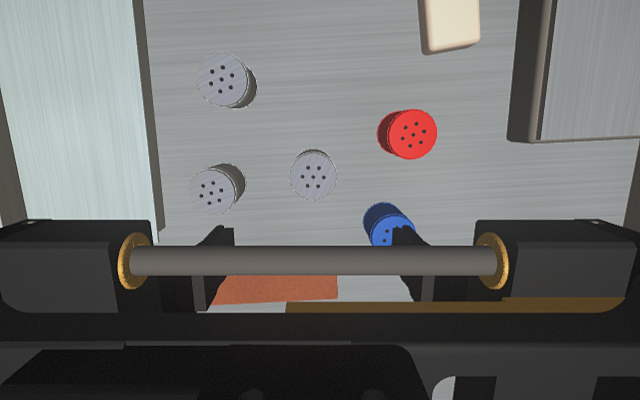

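The wrist view shows the grey tops at (222,79), (213,189) and (313,177), which agrees with the top-camera estimate. Red is at (408,134) and blue at (388,222).

```bash
python3 - <<'E'
from h import *
d=cam("wrist")
for u,v in [(222,79),(212.5,189.5),(313,176.5)]:
    p=unproj(d,u,v,.066);p[2]=.03;print(p,shift(p))
d=cam("top")
c=[(270+x/4-.4,130+y/4-.4) for x,y in [(46,65),(282,75),(270,470),(27,460)]]
q=np.array([unproj(d,u,v,.04) for u,v in c]);print(q,q.mean(0))
E
```

```text
[ 0.58456474 -0.23138532  0.03      ] (array([ 0.3649, -0.3152,  0.7678]), np.float64(-3.1))
[ 0.46721249 -0.20599954  0.03      ] (array([-0.0302, -0.3789,  0.7679]), np.float64(-3.1))
[ 0.47607053 -0.32131082  0.03      ] (array([0.0198, 0.0034, 0.7679]), np.float64(-3.1))
[[ 0.75119941  0.06279521  0.04      ]
 [ 0.73717135 -0.14153294  0.04      ]
 [ 0.39662378 -0.1197278   0.04      ]
 [ 0.41059916  0.08546328  0.04      ]] [ 0.57389843 -0.02825056  0.04      ]
```

```bash
python3 -m handwheel '[[0.02,0.003,0.2,0],[0.02,0.003,0.4,0],[0.02,0.003,0.52,0],[0.02,0.003,0.62,0],[0.02,0.003,0.7,0],[0.02,0.003,0.75,0],[0.02,0.003,0.767,0],[0.02,0.003,0.767,0],[0.02,0.003,0.767,0],[0.02,0.003,0.767,0]]' 95 20
python3 -m handwheel '[[0,0,0,0],[0,0,0,0],[0,0,0,0],[0,0,0,0],[0,0,0,0],[0,0,0,0],[0,0,0,0],[0,0,0,0],[0,0,-0.08,0],[0,0,-0.16,0],[0,0,-0.3,0],[0,0,-0.4,0],[0,0,-0.5,0],[0,0,-0.5,0],[0,0,-0.5,0]]' 0 20
python3 -c "
from h import *
print(shift([.574+.07,-.028-.0045,.18]))"
```

```text
time: 3.55
position: [0.4782, -0.3214, 0.0323]
tool_rot: [1.0, -0.026, 0.001, 0.001]
ft_force: [0.1, -0.1, 0.2]
grip_width: 0.0828
grip_force: 0.0
time: 4.8
position: [0.4777, -0.3205, 0.1818]
tool_rot: [1.0, -0.025, 0.001, 0.001]
ft_force: [0.1, 0.8, -1.7]
grip_width: 0.0535
grip_force: 20.0
(array([ 0.5047, -0.9871,  0.0048]), np.float64(-2.9))
```

```bash
python3 -m handwheel '[[0.05,-0.1,0,0],[0.1,-0.2,0,0],[0.16,-0.32,0,0],[0.23,-0.45,0,0],[0.3,-0.58,0,0],[0.36,-0.7,0,0],[0.42,-0.82,0,0],[0.47,-0.91,0,0],[0.5,-0.97,0,0],[0.505,-0.987,0,0],[0.505,-0.987,0,0],[0.505,-0.987,0,0],[0.505,-0.987,0.1,0],[0.505,-0.987,0.2,0],[0.505,-0.987,0.3,0],[0.505,-0.987,0.4,0],[0.505,-0.987,0.45,0],[0.505,-0.987,0.475,0],[0.505,-0.987,0.482,0],[0.505,-0.987,0.482,0]]'
python3 -m handwheel '[[0,0,0,0],[0,0,0,0],[0,0,0,0],[0,0,0,0],[0,0,0,0],[0,0,-0.05,0],[0,0,-0.1,0],[0,0,-0.2,0],[0,0,-0.3,0],[0,0,-0.4,0],[0,0,-0.5,0],[0,0,-0.5,0],[0,0,-0.5,0]]' 88
python3 - <<'E'
from h import *
d=cam("top");cv2.imwrite("pics/t3.png",crop(d["frame"],130,260,270,450,4))
print(shift([.4665,-.206,.19]),shift([.584,-.231,.19]))
E
```

```text
time: 6.47
position: [0.6431, -0.0334, 0.0355]
tool_rot: [1.0, -0.026, -0.0, 0.0]
ft_force: [-0.6, 1.3, -2.3]
grip_width: 0.0537
grip_force: 20.0
time: 7.55
position: [0.645, -0.0321, 0.1887]
tool_rot: [1.0, -0.025, 0.003, 0.001]
ft_force: [-0.0, -0.3, -0.4]
grip_width: 0.0769
grip_force: 0.0
(array([-0.56  ,  0.6098, -0.0118]), np.float64(-2.9)) (array([-0.1646,  0.6731, -0.0112]), np.float64(-2.9))
```

View pics/t3.png

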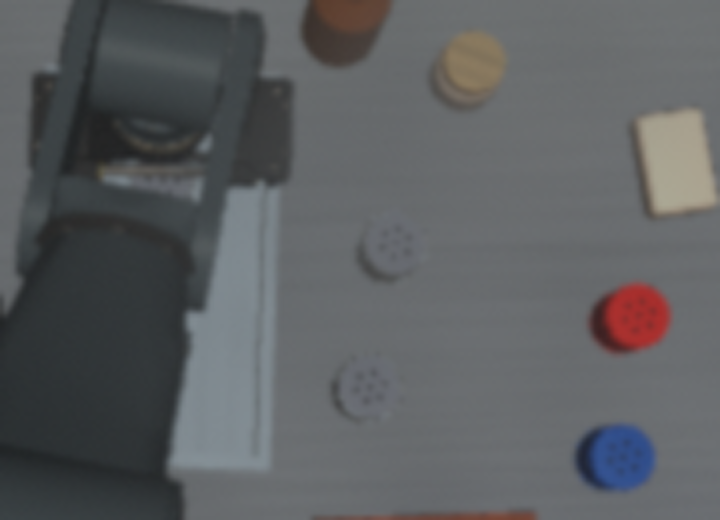

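The other two shakers haven't moved, at crop (394,243) and (371,386). Next is the one at (0.584,-0.231).

```bash
python3 -m handwheel '[[-0.03,0.12,0,0],[-0.06,0.25,0,0],[-0.09,0.38,0,0],[-0.12,0.5,0,0],[-0.15,0.6,0,0],[-0.165,0.65,0,0],[-0.165,0.673,0,0],[-0.165,0.673,0,0],[-0.165,0.673,0,0],[-0.165,0.673,0.1,0],[-0.165,0.673,0.2,0],[-0.165,0.673,0.3,0],[-0.165,0.673,0.4,0],[-0.165,0.673,0.48,0],[-0.165,0.673,0.515,0],[-0.165,0.673,0.52,0],[-0.165,0.673,0.52,0],[-0.165,0.673,0.52,0]]' 95
python3 -m handwheel '[[0,0,0,0],[0,0,0,0],[0,0,0,0],[0,0,0,0],[0,0,0,0],[0,0,0,0],[0,0,0,0],[0,0,0,0],[0,0,-0.08,0],[0,0,-0.16,0],[0,0,-0.3,0],[0,0,-0.4,0],[0,0,-0.5,0],[0,0,-0.5,0],[0,0,-0.5,0]]' 0 20
python3 -c "
from h import *
print(shift([.574-.012,-.028,.18]))"
```

```text
time: 9.1
position: [0.5852, -0.2309, 0.0312]
tool_rot: [1.0, -0.025, 0.001, 0.001]
ft_force: [-0.2, 0.8, 0.4]
grip_width: 0.0828
grip_force: 0.0
time: 10.35
position: [0.5847, -0.2318, 0.1816]
tool_rot: [1.0, -0.025, 0.002, 0.001]
ft_force: [0.4, 0.3, -1.1]
grip_width: 0.0536
grip_force: 20.0
(array([-0.1102, -0.6746,  0.0035]), np.float64(-2.9))
```

```bash
python3 -m handwheel '[[-0.02,-0.1,0,0],[-0.04,-0.22,0,0],[-0.06,-0.35,0,0],[-0.08,-0.48,0,0],[-0.1,-0.58,0,0],[-0.11,-0.65,0,0],[-0.11,-0.675,0,0],[-0.11,-0.675,0,0],[-0.11,-0.675,0,0],[-0.11,-0.675,0.1,0],[-0.11,-0.675,0.2,0],[-0.11,-0.675,0.3,0],[-0.11,-0.675,0.4,0],[-0.11,-0.675,0.45,0],[-0.11,-0.675,0.475,0],[-0.11,-0.675,0.485,0],[-0.11,-0.675,0.485,0]]'
python3 -m handwheel '[[0,0,0,0],[0,0,0,0],[0,0,0,0],[0,0,0,0],[0,0,0,0],[0,0,-0.05,0],[0,0,-0.1,0],[0,0,-0.2,0],[0,0,-0.3,0],[0,0,-0.4,0],[0,0,-0.5,0],[0,0,-0.5,0],[0,0,-0.5,0]]' 88
python3 - <<'E'
from h import *
d=cam("top");t=vision.camera("scene");cv2.imwrite("pics/t4.png",np.vstack([crop(d["frame"],130,260,270,450,3),crop(t["frame"],130,230,200,380,3)])[:590])
print(shift([.4665,-.206,.19]))
E
```

```text
time: 11.77
position: [0.5612, -0.0289, 0.0343]
tool_rot: [1.0, -0.026, -0.0, 0.0]
ft_force: [1.0, -0.3, -1.5]
grip_width: 0.0536
grip_force: 20.0
time: 12.85
position: [0.5624, -0.0273, 0.1865]
tool_rot: [1.0, -0.025, 0.003, 0.001]
ft_force: [0.4, 0.2, -0.2]
grip_width: 0.0769
grip_force: 0.0
(array([-0.2819,  0.6121, -0.0207]), np.float64(-2.9))
```

View pics/t4.png

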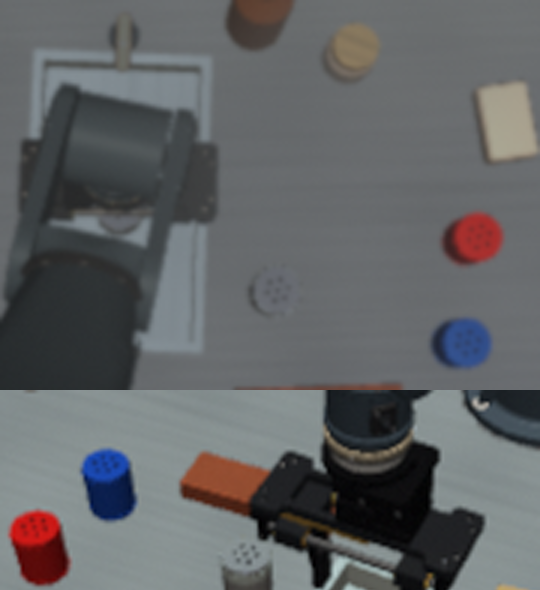

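The last shaker is still at top (362,226). Its two shadowed neighbours are gone from the counter, so I'll fetch it.

```bash
python3 -m handwheel '[[-0.05,0.11,0,0],[-0.11,0.23,0,0],[-0.16,0.35,0,0],[-0.21,0.46,0,0],[-0.25,0.55,0,0],[-0.28,0.6,0,0],[-0.282,0.612,0,0],[-0.282,0.612,0,0],[-0.282,0.612,0,0],[-0.282,0.612,0.1,0],[-0.282,0.612,0.2,0],[-0.282,0.612,0.3,0],[-0.282,0.612,0.4,0],[-0.282,0.612,0.48,0],[-0.282,0.612,0.505,0],[-0.282,0.612,0.51,0],[-0.282,0.612,0.51,0],[-0.282,0.612,0.51,0]]' 90
python3 -m handwheel '[[0,0,0,0],[0,0,0,0],[0,0,0,0],[0,0,0,0],[0,0,0,0],[0,0,0,0],[0,0,0,0],[0,0,0,0],[0,0,-0.08,0],[0,0,-0.16,0],[0,0,-0.3,0],[0,0,-0.4,0],[0,0,-0.5,0],[0,0,-0.5,0],[0,0,-0.5,0]]' 0 20
python3 -c "
from h import *
print(shift([.574-.095,-.023,.18]))"
```

```text
time: 14.45
position: [0.4683, -0.2062, 0.0324]
tool_rot: [1.0, -0.025, 0.001, 0.001]
ft_force: [-0.3, -0.2, 0.3]
grip_width: 0.0782
grip_force: 0.0
time: 15.7
position: [0.468, -0.2069, 0.1827]
tool_rot: [1.0, -0.026, 0.002, 0.001]
ft_force: [-0.1, 0.4, -2.5]
grip_width: 0.0538
grip_force: 20.0
(array([ 0.0053, -0.6142,  0.0075]), np.float64(-2.9))
```

```bash
python3 -m handwheel '[[0.005,-0.1,0,0],[0.005,-0.22,0,0],[0.005,-0.34,0,0],[0.005,-0.45,0,0],[0.005,-0.54,0,0],[0.005,-0.6,0,0],[0.005,-0.614,0,0],[0.005,-0.614,0,0],[0.005,-0.614,0,0],[0.005,-0.614,0.1,0],[0.005,-0.614,0.2,0],[0.005,-0.614,0.3,0],[0.005,-0.614,0.4,0],[0.005,-0.614,0.45,0],[0.005,-0.614,0.475,0],[0.005,-0.614,0.485,0],[0.005,-0.614,0.485,0]]'
python3 -m handwheel '[[0,0,0,0],[0,0,0,0],[0,0,0,0],[0,0,0,0],[0,0,0,0],[0,0,-0.05,0],[0,0,-0.1,0],[0,0,-0.2,0],[0,0,-0.3,0],[0,0,-0.4,0],[0,0,-0.5,0],[0,0,-0.6,0],[0,0,-0.7,0],[0,0,-0.7,0]]' 88
python3 - <<'E'
from h import *
print(shift([.44,.33,.25]))
E
```

```text
time: 17.12
position: [0.4781, -0.0236, 0.0359]
tool_rot: [1.0, -0.026, -0.0, 0.0]
ft_force: [0.3, 0.9, -1.6]
grip_width: 0.0537
grip_force: 20.0
time: 18.28
position: [0.4817, -0.0231, 0.2515]
tool_rot: [1.0, -0.025, 0.006, 0.002]
ft_force: [1.4, -0.1, -0.3]
grip_width: 0.0764
grip_force: 0.0
(array([-1.9820e-01, -1.1683e+00, -7.0000e-04]), np.float64(-2.9))
```

```bash
python3 -m handwheel '[[-0.1,-0.12,0,0],[-0.15,-0.25,0,0],[-0.2,-0.38,0,0],[-0.2,-0.5,0,0],[-0.2,-0.62,0,0],[-0.2,-0.75,0,0],[-0.2,-0.87,0,0],[-0.2,-1,0,0],[-0.2,-1,0,0],[-0.2,-1,0,0]]'
python3 -m handwheel '[[0.1,-0.1,0,0],[0.1,-0.25,0,0],[0.1,-0.3,0,0],[0.1,-0.3,0,0],[0.1,-0.3,0,0]]'
python3 - <<'E'
from h import *
d=cam("wrist");cv2.imwrite("pics/w2.png",d["frame"][:,:,::-1])
for n in ["handle_grip","ring","valve_base"]:
  for c in ["wrist"]:
    for r in vision.outline_of(c,n)[:1]:
      m=r["mask"].astype(np.uint8);print(n,r["conf"],r["point"],m.sum(),cv2.minAreaRect(cv2.findNonZero(m)))
print(proj(d,[.538,.413,.074]))
E
```

```text
time: 19.12
position: [0.4327, 0.282, 0.2452]
tool_rot: [1.0, -0.023, -0.0, 0.0]
ft_force: [0.2, -0.6, 0.0]
grip_width: 0.0768
grip_force: 0.0
time: 19.53
position: [0.4677, 0.3676, 0.2449]
tool_rot: [1.0, -0.025, -0.001, 0.001]
ft_force: [0.3, -1.3, -0.7]
grip_width: 0.0763
grip_force: 0.0
handle_grip 0.65 [151.3, 263.5] 3018 ((271.105224609375, 164.54989624023438), (152.4387969970703, 36.65424346923828), 62.241458892822266)
ring 0.95 [105.3, 260.3] 9739 ((253.52943420410156, 113.11766052246094), (123.69316864013672, 118.35738372802734), 75.96376037597656)
valve_base 0.83 [124.8, 263.3] 4854 ((262.3357238769531, 127.1632080078125), (223.78265380859375, 71.97488403320312), 87.9649658203125)
[263.13344529 119.29326838]
```

View pics/w2.png

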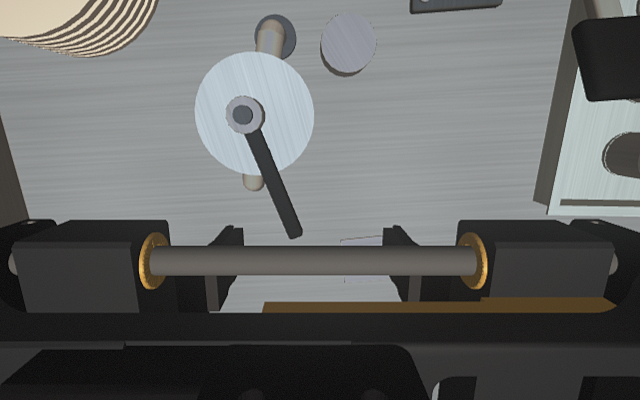

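The wrist view shows the disc at (254,113), the hub at (243,115), the handle tip at (295,236) and the pipe from (271,35) to (253,188). The rib isn't visible and is probably under the handle, so closing the valve should reveal it.

```bash
python3 - <<'E'
from h import *
d=cam("wrist")
r=vision.outline_of("wrist","ring")[0]
print("disc",unproj(d,254,113,.074))
a=unproj(d,243,115,.128);t=unproj(d,291,234,.124);print(a,t,np.hypot(*(t-a)[:2]),np.degrees(np.arctan2(*(t-a)[1::-1])))
p=unproj(d,271,35,.037);q=unproj(d,253.5,183,.05);print(p,q,np.degrees(np.arctan2(*(q-p)[1::-1])))
E
```

```text
disc [0.54505686 0.42099893 0.074     ]
[0.54185391 0.42078402 0.128     ] [0.43251581 0.38822846 0.124     ] 0.11408192048978914 -163.41902898237782
[0.62486398 0.40178558 0.037     ] [0.46942186 0.43338671 0.05      ] 168.5084679421277
```

```bash
python3 - <<'E'
from h import *
print(robot.get_obs()["q"],shift([.4615,.3957,.107]))
E
```

```text
[ 4.77830233e-01  4.69930871e-01  1.49251671e+00 -2.29503744e-04
  1.17949113e+00  2.10132058e+00] (array([-0.027 , -0.0933,  0.4634]), np.float64(-3.0))
```

```bash
python3 -m handwheel '[[-0.02,-0.09,0,-0.02],[-0.027,-0.093,0,-0.04],[-0.027,-0.093,0,-0.054],[-0.027,-0.093,0,-0.054],[-0.027,-0.093,0.1,-0.054],[-0.027,-0.093,0.2,-0.054],[-0.027,-0.093,0.3,-0.054],[-0.027,-0.093,0.4,-0.054],[-0.027,-0.093,0.455,-0.054],[-0.027,-0.093,0.463,-0.054],[-0.027,-0.093,0.463,-0.054],[-0.027,-0.093,0.463,-0.054]]' 60
python3 -m handwheel '[[0,0,0,0],[0,0,0,0],[0,0,0,0],[0,0,0,0],[0,0,0,0],[0,0,0,0],[0,0,0,0],[0,0,0,0]]' 0 12
python3 - <<'E'
from h import *
o=robot.get_obs();M=R.from_quat(o["tool_rot"]).as_matrix()
A=np.array([.543,.420]);p=o["position"]
print(p,np.hypot(*(p[:2]-A)),np.degrees(np.arctan2(*(p[:2]-A)[::-1])))
for g in range(6,73,6):
    a=np.radians(g);q=p.copy();c,s=np.cos(a),np.sin(a);q[:2]=A+np.array([[c,-s],[s,c]])@(p[:2]-A)
    print(g,np.round(M.T@(q-p)/.3,3)[:2],round(-g/360,4))
E
```

```text
time: 20.83
position: [0.4625, 0.3971, 0.108]
tool_rot: [0.99, 0.143, 0.001, -0.0]
ft_force: [0.3, 0.2, -0.2]
grip_width: 0.0527
grip_force: 0.0
time: 21.5
position: [0.4614, 0.3969, 0.1071]
tool_rot: [0.99, 0.144, -0.0, 0.0]
ft_force: [-0.6, -1.2, 1.6]
grip_width: 0.0139
grip_force: 12.0
[0.46140665 0.39687507 0.10710045] 0.08480705878533798 -164.17637804847018
6 [0.001 0.03 ] -0.0167
12 [0.005 0.059] -0.0333
18 [0.013 0.088] -0.05
24 [0.023 0.115] -0.0667
30 [0.036 0.142] -0.0833
36 [0.052 0.167] -0.1
42 [0.07 0.19] -0.1167
48 [0.091 0.211] -0.1333
54 [0.114 0.23 ] -0.15
60 [0.138 0.247] -0.1667
66 [0.164 0.26 ] -0.1833
72 [0.192 0.271] -0.2
```

```bash
python3 -m handwheel '[[0.001,0.03,0,-0.0167],[0.005,0.059,0,-0.0333],[0.013,0.088,0,-0.05],[0.023,0.115,0,-0.0667],[0.036,0.142,0,-0.0833],[0.052,0.167,0,-0.1],[0.07,0.19,0,-0.1167],[0.091,0.211,0,-0.1333],[0.114,0.23,0,-0.15],[0.114,0.23,0,-0.15],[0.114,0.23,0,-0.15]]'
python3 - <<'E'
from h import *
o=robot.get_obs();M=R.from_quat(o["tool_rot"]).as_matrix()
A=np.array([.543,.420]);p=o["position"]
print(p,np.hypot(*(p[:2]-A)),np.degrees(np.arctan2(*(p[:2]-A)[::-1])),np.degrees(np.arctan2(M[1,0],M[0,0])))
for g in range(2,15,2):
    a=np.radians(g);q=p.copy();c,s=np.cos(a),np.sin(a);q[:2]=A+np.array([[c,-s],[s,c]])@(p[:2]-A)
    print(g,np.round(M.T@(q-p)/.3,3)[:2],round(-g/360,4))
E
```

```text
time: 22.42
position: [0.5151, 0.3421, 0.1071]
tool_rot: [0.817, 0.576, 0.002, -0.0]
ft_force: [0.4, 5.8, -0.9]
grip_width: 0.0139
grip_force: 12.0
[0.5151042  0.34206164 0.10714422] 0.08278021700996643 -109.69336905696969 70.35781042611804
2 [0.   0.01] -0.0056
4 [0.001 0.019] -0.0111
6 [0.001 0.029] -0.0167
8 [0.003 0.038] -0.0222
10 [0.004 0.048] -0.0278
12 [0.006 0.057] -0.0333
14 [0.008 0.067] -0.0389
```

```bash
python3 -m handwheel '[[0,0.01,0,-0.0056],[0.001,0.019,0,-0.0111],[0.001,0.029,0,-0.0167],[0.003,0.038,0,-0.0222],[0.003,0.038,0,-0.0222],[0.003,0.038,0,-0.0222]]'
python3 -m handwheel '[[0,0.01,0,-0.0056],[0,0.01,0,-0.0056],[0,0.01,0,-0.0056]]'
python3 -m handwheel '[[0,0.01,0,-0.0056],[0,0.01,0,-0.0056],[0,0.01,0,-0.0056]]'
```

```text
time: 22.92
position: [0.5235, 0.3397, 0.1071]
tool_rot: [0.776, 0.631, 0.0, -0.002]
ft_force: [-2.2, 6.1, 0.1]
grip_width: 0.014
grip_force: 12.1
time: 23.17
position: [0.5236, 0.3398, 0.1069]
tool_rot: [0.765, 0.644, -0.001, -0.004]
ft_force: [-7.4, 9.1, 3.8]
grip_width: 0.0143
grip_force: 12.3
time: 23.42
position: [0.5238, 0.34, 0.1068]
tool_rot: [0.753, 0.658, -0.003, -0.006]
ft_force: [-12.0, 11.2, 6.1]
grip_width: 0.0151
grip_force: 12.5
```

The handle is against its stop: the position held while the force rose. I'll let go, rise and look for the rib.

```bash
python3 -m handwheel '[[0,0,0,0],[0,0,0,0],[0,0,0,0],[0,0,0,0],[0,0,-0.1,0],[0,0,-0.2,0],[0,0,-0.3,0],[0,0,-0.4,0],[0,0,-0.5,0],[0,0,-0.5,0.02],[0,0,-0.5,0.04],[0,0,-0.5,0.06],[0,0,-0.5,0.08],[0,0,-0.5,0.1],[0,0,-0.5,0.12],[0,0,-0.5,0.14],[0,0,-0.5,0.16],[0,0,-0.5,0.18],[0,0,-0.5,0.18]]' 60
python3 - <<'E'
from h import *
print(shift([.468,.368,.245]))
E
```

```text
time: 25.0
position: [0.5311, 0.3358, 0.2568]
tool_rot: [0.988, 0.152, 0.0, 0.0]
ft_force: [0.3, -0.2, 0.6]
grip_width: 0.052
grip_force: 0.0
(array([-0.1682, -0.1657,  0.0393]), np.float64(17.5))
```

```bash
python3 -m handwheel '[[-0.1,-0.1,0,0.02],[-0.168,-0.166,0,0.04],[-0.168,-0.166,0,0.05],[-0.168,-0.166,0,0.05],[-0.168,-0.166,0,0.05]]' 0
python3 - <<'E'
from h import *
d=cam("wrist");cv2.imwrite("pics/w3.png",d["frame"][:,:,::-1]);t=cam("top")
print(robot.get_obs()["position"])
for c in ("wrist","top"):
  for n in ["paddle_top","handle_grip","pump"]:
    for r in vision.look_for(c,n)[:1]: print(c,n,r)
E
```

```text
time: 25.42
position: [0.468, 0.3685, 0.2572]
tool_rot: [1.0, -0.001, 0.001, 0.0]
ft_force: [0.2, -0.4, -0.0]
grip_width: 0.0263
grip_force: 0.0
[0.46861807 0.36820879 0.25704057]
wrist paddle_top {'point': [68.7, 597.5], 'conf': 0.61}
wrist handle_grip {'point': [125.2, 294.9], 'conf': 0.95}
wrist pump {'point': [54.0, 593.9], 'conf': 0.62}
top paddle_top {'point': [190.9, 305.2], 'conf': 0.64}
top handle_grip {'point': [206.2, 175.3], 'conf': 0.5}
top pump {'point': [164.1, 239.7], 'conf': 0.89}
```

View pics/w3.png

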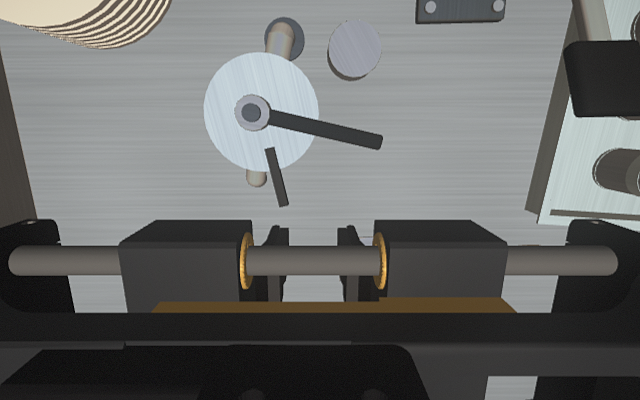

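The handle is shut, pointing from hub (252,112) to tip (381,143). The rib is now visible from (270,148) to (283,205).

```bash
python3 - <<'E'
from h import *
d=cam("wrist")
ang=lambda v:np.degrees(np.arctan2(v[1],v[0]))
a1,a2=unproj(d,270,149,.08),unproj(d,283,205.5,.08)
h1,h2=unproj(d,275,118,.124),unproj(d,381,140,.124)
hub=unproj(d,251.5,112.5,.128);disc=unproj(d,261.5,111.5,.074)
print("rib",a1,a2,ang(a2-a1)," handle",h1,h2,ang(h2-h1)," hub",hub,"disc",disc)
for A in (hub,disc): print("rib fr axis",ang((a1+a2)/2-A),np.hypot(*(a1-A)[:2]),np.hypot(*(a2-A)[:2]),"handle",ang(h2-A))
# auto fit of dark rib / handle centre lines
g=d["frame"].max(axis=2);m=(g<75).astype(np.uint8)
n,l,s,c=cv2.connectedComponentsWithStats(m[:215])
for i in range(1,n):
  if s[i,4]>150:
    v=cv2.fitLine(np.argwhere(l==i)[:,::-1].astype(np.float32),cv2.DIST_L2,0,.01,.01).ravel();print(s[i],v)
# paddle
t=cam("top")
for q in vision.outline_of("wrist","paddle_top")[:1]:print("padW",q["point"],cv2.minAreaRect(cv2.findNonZero(q["mask"].astype(np.uint8))))
for z in (.205,.217): print("pad", unproj(t,236,196,z),unproj(d,609,78,z))
E
```

```text
rib [0.50634958 0.41223683 0.08      ] [0.44488731 0.4002905  0.08      ] -169.00065013711142  handle [0.53713516 0.40079266 0.124     ] [0.51738741 0.30551947 0.124     ] -101.71015980737295  hub [0.54182837 0.42071274 0.128     ] disc [0.54452507 0.42042891 0.074     ]
rib fr axis -167.68928408122142 0.036477194054920135 0.09906884813159128 handle -101.97900116741681
rib fr axis -168.38345232770735 0.03904456735688083 0.10165253675306204 handle -103.28782636046797
[415   0  89  23 309] [9.9873787e-01 5.0226014e-02 4.5108737e+02 1.8093851e+01]
[ 562    0   78  118 6062] [3.4739807e-01 9.3771774e-01 6.0261743e+02 7.1379410e+01]
[   0   58   36  157 2871] [1.1678895e-01 9.9315673e-01 1.1520376e+01 1.6141275e+02]
[ 266  102  117   47 1720] [9.7418374e-01 2.2575666e-01 3.2377267e+02 1.2910698e+02]
[265 148  23  59 552] [2.5576556e-01 9.6673882e-01 2.7642392e+02 1.7695653e+02]
[ 597  148   43   44 1132] [ 5.4055685e-01 -8.4130752e-01  6.1582684e+02  1.6730301e+02]
padW [67.5, 599.1] ((601.0, 58.0), (116.0, 76.0), 90.0)
pad [0.55776882 0.19450277 0.205     ] [0.55884054 0.18309932 0.205     ]
pad [0.55615794 0.19262269 0.217     ] [0.55731866 0.19380476 0.217     ]
```

```bash
python3 -c "
from h import *
print(shift([.551,.192,.257]))"
```

```text
(array([ 2.801e-01,  5.870e-01, -3.000e-04]), np.float64(-0.3))
```

```bash
python3 -m handwheel '[[0.05,0.12,0,0],[0.1,0.24,0,0],[0.16,0.36,0,0],[0.22,0.48,0,0],[0.28,0.58,0,0],[0.28,0.587,0,0],[0.28,0.587,0,0],[0.28,0.587,0,0],[0.28,0.587,0.06,0],[0.28,0.587,0.12,0],[0.28,0.587,0.18,0],[0.28,0.587,0.24,0],[0.28,0.587,0.3,0],[0.28,0.587,0.36,0],[0.28,0.587,0.4,0],[0.28,0.587,0.42,0],[0.28,0.587,0.42,0],[0.28,0.587,0.42,0]]' 0 20
python3 -m handwheel '[[0,0,0.02,0],[0,0,0.03,0],[0,0,0.03,0],[0,0,0.03,0]]'
python3 -m handwheel '[[0,0,0.015,0],[0,0,0.015,0],[0,0,0.015,0]]'
```

```text
time: 27.47
position: [0.55, 0.194, 0.1316]
tool_rot: [1.0, -0.001, -0.0, -0.001]
ft_force: [-1.6, 0.9, 5.9]
grip_width: 0.0003
grip_force: 2.9
time: 27.8
position: [0.5513, 0.194, 0.1236]
tool_rot: [1.0, -0.002, 0.001, -0.001]
ft_force: [-1.1, 1.4, 6.0]
grip_width: 0.0004
grip_force: 3.0
time: 28.05
position: [0.552, 0.194, 0.1194]
tool_rot: [1.0, -0.002, 0.002, -0.001]
ft_force: [0.7, 1.6, 6.2]
grip_width: 0.0004
grip_force: 3.0
```

```bash
python3 - <<'E'
from h import *
d=vision.camera("scene")
cv2.imwrite("pics/s1.png",np.hstack([crop(d["frame"],150,310,340,500,3)]))
E
```

```text
(no output)
```

View pics/s1.png

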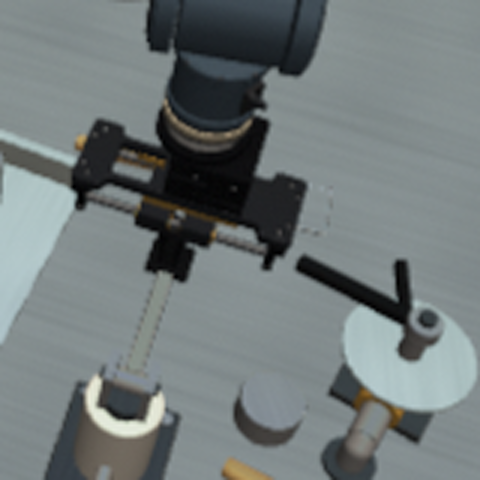

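The fingers are pressing on the paddle at crop (170,260), and the valve handle is away from the rib. I'll press on until the stop, in small steps.

```bash
python3 -m handwheel '[[0,0,0.015,0],[0,0,0.015,0],[0,0,0.015,0]]'
python3 -m handwheel '[[0,0,0.01,0],[0,0,0.01,0],[0,0,0.01,0]]'
python3 -m handwheel '[[0,0,0.01,0],[0,0,0.01,0],[0,0,0.01,0]]'
```

```text
time: 28.35
position: [0.5527, 0.194, 0.1165]
tool_rot: [1.0, -0.001, 0.003, -0.001]
ft_force: [-1.9, 1.0, 14.0]
grip_width: 0.0004
grip_force: 6.8
time: 28.6
position: [0.5528, 0.1941, 0.1157]
tool_rot: [1.0, -0.001, 0.004, -0.001]
ft_force: [-4.9, 1.2, 26.0]
grip_width: 0.0007
grip_force: 13.4
time: 28.85
position: [0.553, 0.1941, 0.115]
tool_rot: [1.0, -0.001, 0.004, -0.001]
ft_force: [-8.4, -2.0, 39.6]
grip_width: 0.0005
grip_force: 20.2
```

The stop shows clearly at z≈0.116. Next is a full return, then three more full strokes.

```bash
python3 -m handwheel '[[0,0,-0.1,0],[0,0,-0.2,0],[0,0,-0.3,0],[0,0,-0.4,0],[0,0,-0.48,0],[0,0,-0.48,0],[0,0,-0.48,0],[0,0,-0.48,0],[0,0,-0.48,0],[0,0,-0.35,0],[0,0,-0.28,0],[0,0,-0.2,0],[0,0,-0.12,0],[0,0,-0.06,0],[0,0,-0.02,0],[0,0,-0.01,0],[0,0,-0.01,0],[0,0,-0.01,0],[0,0,-0.01,0]]'
python3 -m handwheel '[[0,0,-0.1,0],[0,0,-0.2,0],[0,0,-0.3,0],[0,0,-0.4,0],[0,0,-0.47,0],[0,0,-0.47,0],[0,0,-0.47,0],[0,0,-0.47,0],[0,0,-0.47,0],[0,0,-0.35,0],[0,0,-0.28,0],[0,0,-0.2,0],[0,0,-0.12,0],[0,0,-0.06,0],[0,0,-0.01,0],[0,0,0,0],[0,0,0,0],[0,0,0,0],[0,0,0,0]]'
python3 -m handwheel '[[0,0,-0.1,0],[0,0,-0.2,0],[0,0,-0.3,0],[0,0,-0.4,0],[0,0,-0.47,0],[0,0,-0.47,0],[0,0,-0.47,0],[0,0,-0.47,0],[0,0,-0.47,0],[0,0,-0.35,0],[0,0,-0.28,0],[0,0,-0.2,0],[0,0,-0.12,0],[0,0,-0.06,0],[0,0,-0.01,0],[0,0,0,0],[0,0,0,0],[0,0,0,0],[0,0,0,0]]'
python3 -m handwheel '[[0,0,-0.1,0],[0,0,-0.2,0],[0,0,-0.3,0],[0,0,-0.4,0],[0,0,-0.5,0],[0,0,-0.5,0],[0,0,-0.5,0],[0,0,-0.5,0],[0,0,-0.5,0],[0,0,-0.5,0],[0,0,-0.5,0]]'
python3 - <<'E'
from h import *
A=np.array([.5435,.4205]);a=np.radians(-102);p=A+.085*np.array([np.cos(a),np.sin(a)]);print(p,shift([*p,.257]))
d=vision.camera("scene")["frame"];t=vision.camera("top")["frame"]
cv2.imwrite("pics/st.png",np.hstack([crop(d,120,320,220,400,2),crop(t,130,330,150,350,2)]))
E
```

```text
time: 30.43
position: [0.5518, 0.1923, 0.1149]
tool_rot: [1.0, -0.002, 0.002, -0.0]
ft_force: [-7.8, -2.4, 35.3]
grip_width: 0.0004
grip_force: 18.1
time: 32.02
position: [0.5521, 0.1921, 0.1149]
tool_rot: [1.0, -0.002, 0.002, 0.0]
ft_force: [-7.6, -2.3, 36.3]
grip_width: 0.0008
grip_force: 18.5
time: 33.6
position: [0.5521, 0.1921, 0.1149]
tool_rot: [1.0, -0.002, 0.002, 0.0]
ft_force: [-7.4, -1.0, 35.5]
grip_width: 0.0003
grip_force: 18.5
time: 34.52
position: [0.55, 0.192, 0.2582]
tool_rot: [1.0, -0.002, -0.002, 0.0]
ft_force: [0.2, -0.5, -0.3]
grip_width: 0.0007
grip_force: 0.0
[0.52582751 0.33735745] (array([-0.0828, -0.4843,  0.0041]), np.float64(-0.3))
```

View pics/st.png

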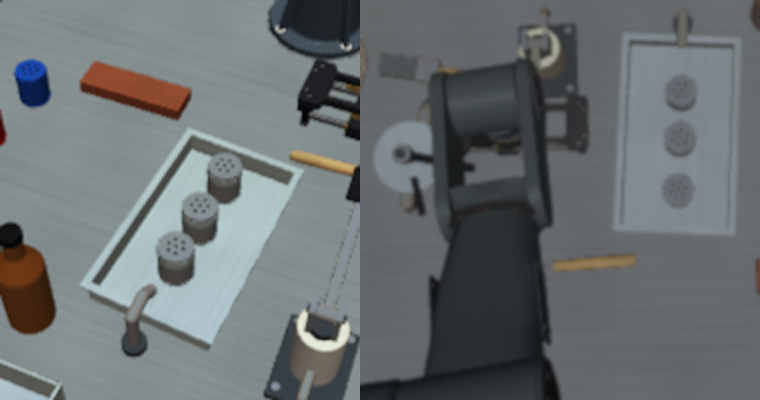

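All three shakers stand upright in the pan, at crop top (680,92), (680,138) and (678,190). The lever is up and the valve is shut. Next I'll grip the handle.

```bash
python3 -m handwheel '[[-0.02,-0.12,0,-0.015],[-0.04,-0.24,0,-0.035],[-0.06,-0.36,0,-0.055],[-0.08,-0.47,0,-0.075],[-0.083,-0.484,0,-0.095],[-0.083,-0.484,0,-0.115],[-0.083,-0.484,0,-0.135],[-0.083,-0.484,0,-0.155],[-0.083,-0.484,0,-0.175],[-0.083,-0.484,0,-0.195],[-0.083,-0.484,0,-0.21],[-0.083,-0.484,0,-0.2175],[-0.083,-0.484,0,-0.2175],[-0.083,-0.484,0,-0.2175]]' 60 12
python3 -m handwheel '[[0,0,0.1,0],[0,0,0.2,0],[0,0,0.3,0],[0,0,0.4,0],[0,0,0.47,0],[0,0,0.5,0],[0,0,0.5,0],[0,0,0.5,0]]'
python3 -m handwheel '[[0,0,0,0],[0,0,0,0],[0,0,0,0],[0,0,0,0],[0,0,0,0],[0,0,0,0],[0,0,0,0],[0,0,0,0]]' 0 12
cat > arc.py <<'E'
from h import *
import sys
o=robot.get_obs();M=R.from_quat(o["tool_rot"]).as_matrix()
A=np.array([.5435,.4205]);p=o["position"]
print(p,np.hypot(*(p[:2]-A)),np.degrees(np.arctan2(*(p[:2]-A)[::-1])),np.degrees(np.arctan2(M[1,0],M[0,0])))
for g in map(float,sys.argv[1:]):
    a=np.radians(-g);q=p.copy();c,s=np.cos(a),np.sin(a);q[:2]=A+np.array([[c,-s],[s,c]])@(p[:2]-A)
    print(g,np.round(M.T@(q-p)/.3,4)[:2],round(g/360,4))
E
python3 arc.py 6 12 18 24 30 36 42 48 54 60 66
```

```text
time: 35.78
position: [0.5265, 0.3374, 0.2597]
tool_rot: [0.777, 0.629, -0.0, -0.0]
ft_force: [-0.2, 0.3, 0.0]
grip_width: 0.0523
grip_force: 0.0
time: 36.45
position: [0.527, 0.3376, 0.1102]
tool_rot: [0.777, 0.629, 0.0, 0.0]
ft_force: [0.4, 1.2, -0.1]
grip_width: 0.0525
grip_force: 0.0
time: 37.12
position: [0.5231, 0.3381, 0.1101]
tool_rot: [0.777, 0.629, -0.003, -0.002]
ft_force: [-6.3, 2.5, 6.2]
grip_width: 0.0136
grip_force: 12.0
[0.52309934 0.33807655 0.11010315] 0.08491061237425583 -103.90190873702005 77.96224831058298
6.0 [ 0.0025 -0.0295] 0.0167
12.0 [ 0.0081 -0.0586] 0.0333
18.0 [ 0.0167 -0.087 ] 0.05
24.0 [ 0.0282 -0.1143] 0.0667
30.0 [ 0.0425 -0.1402] 0.0833
36.0 [ 0.0594 -0.1645] 0.1
42.0 [ 0.0788 -0.1869] 0.1167
48.0 [ 0.1004 -0.2072] 0.1333
54.0 [ 0.1241 -0.2251] 0.15
60.0 [ 0.1494 -0.2404] 0.1667
66.0 [ 0.1762 -0.253 ] 0.1833
```

```bash
python3 -m handwheel '[[0.0025,-0.03,0,0.0167],[0.008,-0.059,0,0.0333],[0.017,-0.087,0,0.05],[0.028,-0.114,0,0.0667],[0.0425,-0.14,0,0.0833],[0.059,-0.1645,0,0.1],[0.079,-0.187,0,0.1167],[0.1,-0.207,0,0.1333],[0.124,-0.225,0,0.15],[0.149,-0.24,0,0.1667],[0.149,-0.24,0,0.1667],[0.149,-0.24,0,0.1667],[0.149,-0.24,0,0.1667]]'
python3 arc.py 2 4 6 8
```

```text
time: 38.2
position: [0.4606, 0.3953, 0.11]
tool_rot: [0.988, 0.157, -0.005, 0.001]
ft_force: [-8.7, -0.8, 6.5]
grip_width: 0.0139
grip_force: 12.0
[0.46060975 0.39534865 0.10996078] 0.08662207583988446 -163.1206534144534 18.04861889213506
2.0 [ 0.0004 -0.0101] 0.0056
4.0 [ 0.0011 -0.0201] 0.0111
6.0 [ 0.0022 -0.0301] 0.0167
8.0 [ 0.0036 -0.0401] 0.0222
```

```bash
python3 -m handwheel '[[0.0004,-0.01,0,0.0056],[0.001,-0.02,0,0.0111],[0.002,-0.031,0,0.0175],[0.002,-0.031,0,0.0175],[0.002,-0.031,0,0.0175],[0.002,-0.031,0,0.0175]]'
python3 arc.py 1
python3 -m handwheel '[[0,0,0,0],[0,0,0,0],[0,0,0,0],[0,0,0,0],[0,0,-0.1,0],[0,0,-0.2,0],[0,0,-0.3,0],[0,0,-0.4,0],[0,0,-0.49,0],[0,0,-0.49,0],[0,0,-0.49,0]]' 60
python3 - <<'E'
from h import *
d=cam("wrist");np.save("f.npy",d["frame"])
f=d["frame"];p=unproj(d,320,200,.08)
cv2.imwrite("pics/w4.png",crop(f,0,240,150,420,2.4))
ang=lambda v:np.degrees(np.arctan2(v[1],v[0]))
m=(f.max(axis=2)<75).astype(np.uint8)
n,l,s,c=cv2.connectedComponentsWithStats(m[:215])
for i in range(1,n):
  if s[i,4]>150:
    x,y=0,0;v=cv2.fitLine(np.argwhere(l==i)[:,::-1].astype(np.float32),cv2.DIST_L2,0,.01,.01).ravel()
    q1=unproj(d,v[2]-40*v[0],v[3]-40*v[1],.124);q2=unproj(d,v[2]+40*v[0],v[3]+40*v[1],.124);print(s[i],v,ang(q2-q1))
print(shift([.468,.368,.257]))
E
```

```text
time: 38.7
position: [0.4582, 0.4043, 0.1099]
tool_rot: [0.995, 0.102, -0.005, 0.001]
ft_force: [-8.0, 0.2, 6.5]
grip_width: 0.0138
grip_force: 12.0
[0.45819157 0.40429922 0.10994049] 0.08683313450969372 -169.24710157435243 11.74144858019734
1.0 [ 0.0001 -0.005 ] 0.0028
time: 39.62
position: [0.4644, 0.4056, 0.259]
tool_rot: [0.995, 0.102, 0.002, -0.001]
ft_force: [-0.3, 0.5, -0.7]
grip_width: 0.0524
grip_force: 0.0
[    0     0    53   215 11206] [ 5.93153713e-03 -9.99982417e-01  2.55658569e+01  1.06173836e+02] -0.8270144820271866
[472   0  83  70 401] [  0.75546724   0.6551864  496.99002     44.104736  ] -113.97804500261786
[636 113   4  67 193] [4.2428407e-03 9.9999100e-01 6.3802075e+02 1.4510362e+02] -154.3511959834253
[ 306  124   14   91 1241] [5.2229683e-03 9.9998635e-01 3.1259549e+02 1.6901208e+02] -168.0082846961575
(array([-0.0095,  0.1237,  0.0004]), np.float64(11.7))
```

View pics/w4.png

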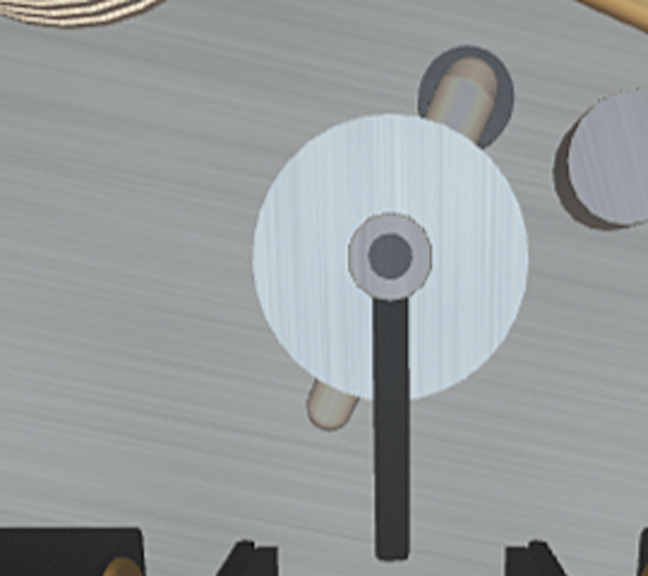

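The handle lies straight over the hidden rib, with the hub at crop (390,256) and the tip at (392,555). I'll compare the two directions from both sides.

```bash
cat > cmp.py <<'E'
from h import *
import sys
d=cam("wrist");f=d["frame"];ang=lambda v:np.degrees(np.arctan2(v[1],v[0]))
m=(f.max(axis=2)<75).astype(np.uint8)
n,l,s,c=cv2.connectedComponentsWithStats(m[:235])
for i in range(1,n):
  if s[i,4]>150 and s[i,0]>20 and s[i,4]<4000:
    v=cv2.fitLine(np.argwhere(l==i)[:,::-1].astype(np.float32),cv2.DIST_L2,0,.01,.01).ravel()
    print(s[i],np.round(v,3),[round(ang(unproj(d,v[2]+k*40*v[0],v[3]+k*40*v[1],z)-unproj(d,v[2]-k*40*v[0],v[3]-k*40*v[1],z)),2) for k,z in ((1,.124),(1,.08))])
cv2.imwrite(sys.argv[1],crop(f,40,240,100,540,1.8))
E
python3 -m handwheel '[[0,0.1,0,0],[0,0.2,0,0],[0,0.35,0,0],[0,0.35,0,0],[0,0.35,0,0],[0,0.35,0,0]]' 
python3 cmp.py pics/c1.png
python3 -m handwheel '[[0,-0.1,0,0],[0,-0.2,0,0],[0,-0.3,0,0],[0,-0.42,0,0],[0,-0.54,0,0],[0,-0.66,0,0],[0,-0.7,0,0],[0,-0.7,0,0],[0,-0.7,0,0],[0,-0.7,0,0]]' 
python3 cmp.py pics/c2.png
python3 -c "
import cv2,numpy as np
cv2.imwrite('pics/c3.png',cv2.resize(np.vstack([cv2.imread('pics/c1.png'),cv2.imread('pics/c2.png')]),None,fx=.83,fy=.83))"
```

```text
time: 40.17
position: [0.484, 0.302, 0.2556]
tool_rot: [0.995, 0.101, -0.001, 0.0]
ft_force: [0.4, 0.3, -0.3]
grip_width: 0.0523
grip_force: 0.0
[386   0  79  66 213] [  0.83    0.558 414.366  46.282] [np.float64(-108.87), np.float64(-108.87)]
[593  91  27  15 163] [ 9.96000e-01 -8.70000e-02  6.08117e+02  9.86500e+01] [np.float64(-73.52), np.float64(-73.52)]
[566 218  74  17 827] [9.97000e-01 7.10000e-02 5.97337e+02 2.28137e+02] [np.float64(-82.58), np.float64(-82.58)]
[ 417  220  130   15 1679] [1.00000e+00 2.30000e-02 4.74392e+02 2.27343e+02] [np.float64(-79.75), np.float64(-79.75)]
[361 225  22  10 155] [ 1.00000e+00 -1.60000e-02  3.70929e+02  2.30665e+02] [np.float64(-77.39), np.float64(-77.39)]
time: 41.05
position: [0.4414, 0.507, 0.2564]
tool_rot: [0.995, 0.102, -0.001, 0.001]
ft_force: [0.1, -0.2, 0.4]
grip_width: 0.0522
grip_force: 0.0
[559   0  81  67 567] [  0.734   0.679 583.272  38.942] [np.float64(-113.9), np.float64(-113.9)]
[ 402  120  142  115 3983] [  0.716   0.698 441.555 195.135] [np.float64(-120.57), np.float64(-120.57)]
[567 219  73  16 826] [9.97000e-01 7.60000e-02 5.97436e+02 2.28030e+02] [np.float64(-82.82), np.float64(-82.82)]
[244 225  21  10 153] [1.00000e+00 1.70000e-02 2.54340e+02 2.30608e+02] [np.float64(-79.31), np.float64(-79.31)]
[361 225  22  10 156] [ 1.00000e+00 -1.50000e-02  3.70923e+02  2.30641e+02] [np.float64(-77.37), np.float64(-77.37)]
```

View pics/c3.png

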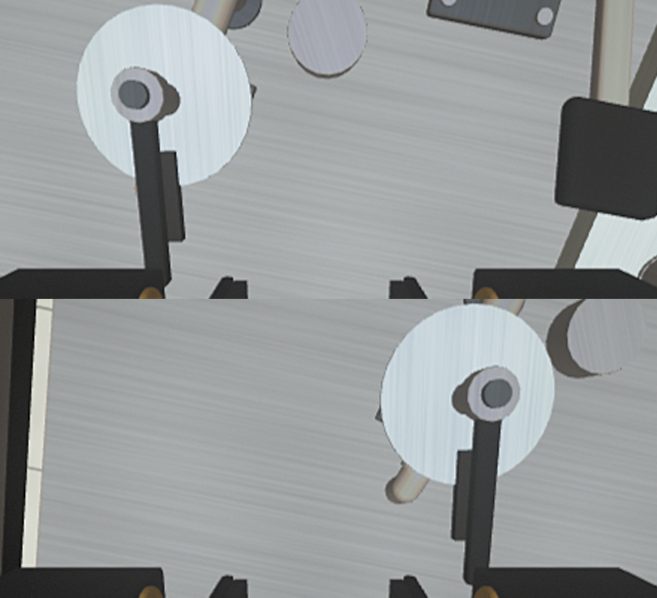

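View 1 shows the rib to the right of the handle, at (170,195). View 2 shows it to the left, at (463,495). They look near parallel, so I'll measure the edges.

```bash
cat > edge.py <<'E'
from h import *
d=cam("wrist");f=d["frame"];g=cv2.GaussianBlur(f.max(axis=2),(3,3),0).astype(float)
ang=lambda v:np.degrees(np.arctan2(v[1],v[0]))
def edges(rows,lo,hi):
    L,Rr=[],[]
    for r in rows:
        x=g[r,lo:hi];k=np.where(x<100)[0]
        if len(k)==0: continue
        i,j=k[0],k[-1]
        sub=lambda a,b:a+(x[a]-100)/(x[a]-x[b])*(b-a)
        if i>0:L.append((sub(i-1,i)+lo,r))
        if j<len(x)-1:Rr.append((sub(j+1,j)+lo,r))
    return L,Rr
def fit(P,z):
    P=np.array(P);c=np.polyfit(P[:,1],P[:,0],1);res=P[:,0]-np.polyval(c,P[:,1])
    P=P[abs(res)<1.0];c=np.polyfit(P[:,1],P[:,0],1)
    r0,r1=P[:,1].min(),P[:,1].max()
    return round(ang(unproj(d,np.polyval(c,r1),r1,z)-unproj(d,np.polyval(c,r0),r0,z)),2),len(P),round(np.std(P[:,0]-np.polyval(c,P[:,1])),2)
import sys
side=sys.argv[1];lo,hi=int(sys.argv[2]),int(sys.argv[3])
L,Rr=edges(range(148,196),lo,hi)
if side=="ribleft": print("rib",fit(L,.08),"handle",fit(Rr,.124))
else: print("rib",fit(Rr,.08),"handle",fit(L,.124))
E
python3 edge.py ribleft 385 460
python3 -m handwheel '[[0,0.1,0,0],[0,0.2,0,0],[0,0.3,0,0],[0,0.42,0,0],[0,0.54,0,0],[0,0.66,0,0],[0,0.7,0,0],[0,0.7,0,0],[0,0.7,0,0],[0,0.7,0,0]]' >/dev/null
python3 edge.py ribright 185 240
```

```text
rib (np.float64(-169.83), 48, np.float64(0.36)) handle (np.float64(-167.49), 48, np.float64(0.1))
rib (np.float64(-165.15), 48, np.float64(0.35)) handle (np.float64(-168.42), 48, np.float64(0.15))
```

```bash
sed -i 's/range(148,196)/range(*map(int,sys.argv[4:6]))/' edge.py
for a in "146 170" "156 188" "170 196" "150 192"; do python3 edge.py ribright 185 240 $a; done
python3 -m handwheel '[[0,-0.1,0,0],[0,-0.2,0,0],[0,-0.3,0,0],[0,-0.42,0,0],[0,-0.54,0,0],[0,-0.66,0,0],[0,-0.7,0,0],[0,-0.7,0,0],[0,-0.7,0,0],[0,-0.7,0,0]]' >/dev/null
for a in "146 170" "156 188" "170 196" "150 192"; do python3 edge.py ribleft 385 460 $a; done
```

```text
rib (np.float64(-164.26), 24, np.float64(0.36)) handle (np.float64(-169.5), 24, np.float64(0.14))
rib (np.float64(-164.39), 32, np.float64(0.37)) handle (np.float64(-168.19), 32, np.float64(0.16))
rib (np.float64(-167.44), 26, np.float64(0.05)) handle (np.float64(-167.95), 26, np.float64(0.05))
rib (np.float64(-164.83), 42, np.float64(0.35)) handle (np.float64(-168.33), 42, np.float64(0.16))
rib (np.float64(-171.06), 24, np.float64(0.34)) handle (np.float64(-166.89), 24, np.float64(0.1))
rib (np.float64(-170.57), 32, np.float64(0.41)) handle (np.float64(-167.5), 32, np.float64(0.1))
rib (np.float64(-167.49), 26, np.float64(0.06)) handle (np.float64(-167.84), 26, np.float64(0.04))
rib (np.float64(-170.25), 42, np.float64(0.38)) handle (np.float64(-167.4), 42, np.float64(0.1))
```

In the clean rows the rib reads -167.5° and the handle -167.9°, so they line up. One last look at everything.

```bash
python3 - <<'E'
from h import *
d=vision.camera("scene")["frame"];t=vision.camera("top")["frame"]
cv2.imwrite("pics/fin.png",np.hstack([crop(d,110,350,160,420,1.5),crop(t,110,350,240,480,1.5)]))
E
```

```text
(no output)
```

View pics/fin.png

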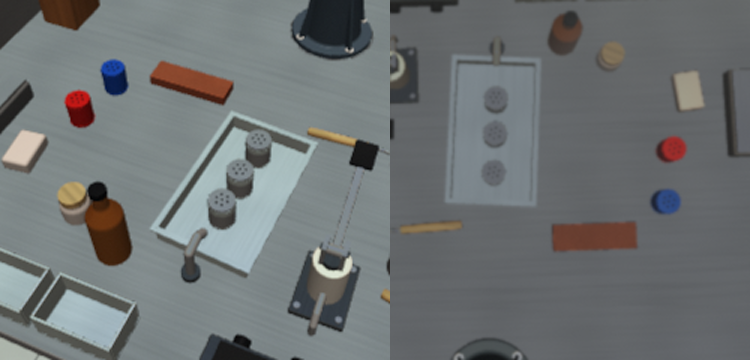

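The three shakers stand upright in the pan, no grey shaker is left on the counter, the lever is up and the bystanders are where they were. I'll hand in.

```bash
python3 -c "
from rig import job
print(job.hand_in())"
```

```text
the job is handed in; nothing more can be done
None
```

Job handed in: all three shakers stand upright in the pan, the valve was fully shut, the pump got four full strokes, and the valve is now open with its handle within about half a degree of the rib; no result came back from the judge.

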